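# Draw the flush bolt and open a double-leaf bench console

### The arm

A 6-joint arm with a two-finger parallel gripper is mounted at the origin on the work surface. World frame = base frame: x ahead of the robot, y to its left, z up, the work surface at z = 0. Lengths are in mm, angles in rad, forces in N, time in s.
With the tool pointing down it reaches from about 250 to 775 mm from the base axis. Payload 4 kg.
Tool frame: the origin (TCP) lies between the finger pads; the fingertips stand 25 mm ahead of it and the grasp point (between the pads) lies 6 mm ahead of it; z points along the fingers, y is the direction in which the jaws open and shut (so a half turn about z gives the same grasp; the last joint's range is limited). The gripper opens to 85 mm and grips with 20 to 120 N. Pads are 22 mm wide; open, the fingers measure 114 mm over their backs; the gripper's body (76 mm by 85 mm) begins 54 mm behind the grasp point. The pads swing forward as they close: fully open they stand 13 mm farther back than shut.
Start: joints at [1.042, 0.087, 1.371, -0, 1.684, -0.103], TCP at [227.187, 500.901, 256.341] pointing down, gripper open.
Joint ranges: [-3.1, 3.1], [-0.76, 2.03], [0.27, 2.55], [-1.08, 4.22], [0.17, 2.65], [-2.57, 2.57]. Speed limits (rad/s): [2.79, 2.79, 3.14, 3.14, 3.14, 3.14].

### API

Orientations are given as a unit quaternion [x, y, z, w].
In Python, from station import arm, kin, cams, ticket, sensors gives the robot as it stands. Calls block until the motion is done:
- arm.reach(position, orientation): joint-space move of the TCP to a pose.
- arm.move_l(position, feed=150, attitude=None): straight line of the TCP; attitude=None keeps the orientation; feed is the mean speed in mm/s.
- arm.move_j(angles): joint-space move.
- arm.set_gripper(opening, newtons=None): finger opening in mm; newtons is the grip in N (None keeps the last); returns when the fingers have stopped.
- arm.sleep(seconds).
- kin.solve_ik(position, orientation): joint angles nearest the present ones, or None.
- cams.read_camera(name): name is "side" or "top" or "wrist"; returns (picture, depth): 384x512x3 uint8, red, green, blue; 384x512 float32, mm along the optical axis (not along the pixel's ray), 0 where there is no reading.
- cams.camera_params(name): a dict with "fx", "fy", "cx", "cy" (pixels), "R" (3x3) and "t" (3): a world point X has camera coordinates R X + t. Camera axes: x right, y down, z forward; pixel columns grow to the right and rows downward; lengths in mm; the calibration is good to about 2 mm. A picture is of the moment at which its call begins: read the wrist's pose just before it. camera_params takes no time and is no camera call; for the wrist camera it gives the pose at the moment of the call.
A pose or a line that the arm cannot do raises arm.MotionError and nothing moves.
- ticket.close_job(): hands the job in, once; it reports no verdict.
Readings, each from a call of its own:
- sensors.get_time_s(): time.
- sensors.get_joint_pos(): joint angles.
- sensors.get_joint_vel(): joint speeds.
- sensors.get_effort(): joint torques, N m.
- sensors.get_tool_pos(): TCP position.
- sensors.get_eef_rot(): TCP orientation.
- sensors.get_force(): force on the tool from outside, world axes, zero at the start.
- sensors.get_wrist_torque(): the same for the moment, N m.
- sensors.get_gripper_width(): finger opening in mm.
Only numpy, scipy, OpenCV 4.12 (cv2) and the standard library are available. Lean on these libraries where they do the work, as an engineer would, in place of code of your own. Each camera call takes 0.05 s, during which the arm holds its last target. There are 200 camera calls.

### The job

The bench power console has to be opened up for inspection. Slide the brass flush bolt on the grey leaf fully back out of its keeper, raise the blue leaf (its steel strip laps over the grey one, so it must go first), then raise the grey leaf, leaving both leaves standing upright and the bolt withdrawn. Do not force the grey leaf against its bolt, and leave the things lying around the console where they are.

Things in the scene. Friction and masses are not known exactly. Their poses are not given: they have to be found in the camera images.
- console: Grey steel bench console fixed to the table, 300 (x) x 330 (y) x 120 mm high, open topped and closed by two leaves that lie flat, level with its top like hatch doors. Origin: centre of its underside; its z axis is up, its x axis points to the far rail that holds the bolt's keeper. The leaves meet at its y = +1 mm. Hinge lines run along its x axis at y = -145 mm (blue leaf) and y = +145 mm (grey leaf), 120 mm above the table. Nothing inside is to be handled.
- active_leaf (a joint): Angle of the blue active leaf (220 mm along console x, 144 mm wide, 16 mm thick, about 0.35 kg): 0 shut and flat, 1.57 upright, stop at 1.75. It may start a little ajar. The hinge is stiff (0.45 N m friction) and the leaf stays where it is left. A 3 mm thick steel strip along its free edge laps 12 mm over the grey leaf, so the grey leaf cannot rise without it.
- active_leaf_handle (a point): Middle of the blue leaf's steel bar handle: a round bar 10 mm in diameter, 90 mm long, parallel to the hinge (console x) with a leg at each end, its centre line 45 mm off the leaf's upper face and 122 mm from the hinge line; the leaf goes on 35 mm past it with the strip. The frame turns with the leaf: x along the bar, z out of the leaf's upper face.
- active_leaf_hinge (a point): Point on the blue leaf's hinge line in line with the middle of its handle, in the leaf's upper face. The hinge line runs along console x; the handle swings about it up and away towards console -y.
- passive_leaf (a joint): Angle of the grey passive leaf, same size and stiffness, hinged on the console's other side (+y): 0 shut, 1.57 upright, stop at 1.75. Held shut by the flush bolt and by the blue leaf's strip.
- passive_leaf_handle (a point): Middle of the grey leaf's bar handle, the same bar (10 mm round, 90 mm long, along console x), centre line 45 mm off the face and 100 mm from the hinge line; the leaf goes on 44 mm past it. The frame turns with the leaf as for the blue leaf. The two bars are 68 mm apart when shut.
- passive_leaf_hinge (a point): Point on the grey leaf's hinge line in line with the middle of its handle, in the leaf's upper face. The handle swings about it up and away towards console +y.
- flush_bolt (a joint): How far the flush bolt is drawn back, in m: 0 fully shot, 0.025 fully withdrawn (stop). It starts within 5 mm of fully shot and is clear of the keeper from 0.015 on. It slides with about 2.5 N friction and stays where it is left. Withdrawing moves it along console -x, towards the handles' end.
- flush_bolt_knob (a point): Centre of the top of the bolt's brass thumb piece: an upright block 12 mm along console x, 22 mm along console y, standing 26 mm above the grey leaf's upper face, on a brass plate near the leaf's free edge (28 mm from where the leaves meet) and, when shot, 70 mm towards the far rail from the console's middle. When fully drawn back it still stands 34 mm clear of the bar handles along console x. Frame: x, y, z as the console while the leaf is shut.
- breadboard: White solderless breadboard, 165 x 55 x 9 mm, loose on the table beside the console (+y side). Bystander. Origin: centre of the underside.
- board: Small blue circuit board, 69 x 53 x 18 mm, loose on the table beside the console (-y side). Bystander. Origin: centre of the underside.
- parts_jar: Small amber glass jar of parts with a black cap, 40 mm in diameter, 50 mm high, loose on the table beside the console (-y side), nearer the robot than the circuit board. Bystander. Origin: centre of the underside.

How it is judged:
By the outcome, as a careful person would: the job done as asked, in the order asked, and still so for the second after the job is handed in, with the robot touching nothing.
It also fails if it takes over 59 s, if anything falls off the work surface, if the arm or the gripper's body presses on something with over 40 N, if the wrist force passes 120 N, or if a joint passes its speed limit or range.

## Working session

There is one attempt and no reset: what is moved stays moved. The work goes in short steps, each a Python script; the robot and the scene stay as the last script left them, time stands still between calls to the robot, and variables do not carry over. Pictures are saved under pics/ and viewed, about 8 in all and at most 12, crops included, and the job is handed in when it is done.

```bash
ls; mkdir -p pics; python3 - <<'E'
from station import arm, kin, cams, ticket, sensors
import cv2, numpy as np
for n in("top","side"):
    p,d=cams.read_camera(n); cv2.imwrite(f"pics/{n}0.png",p[:,:,::-1]); np.savez(f"{n}0.npz",p=p,d=d,**cams.camera_params(n))
    c=cams.camera_params(n); print(n,c["fx"],c["cx"],-np.array(c["R"]).T@np.array(c["t"]))
print(sensors.get_time_s(),sensors.get_eef_rot())
E
```

```text
pics
top 433.1035544785343 261.72844135651536 [ 443.14852707   19.50327043 1224.54220834]
side 370.17838230655093 256.0332459392652 [ 400.2275953  -556.09285438  629.2364986 ]
0.1 [ 2.11275090e-01  9.77426090e-01 -9.84649478e-04 -3.26076118e-04]
```

View pics/top0.png

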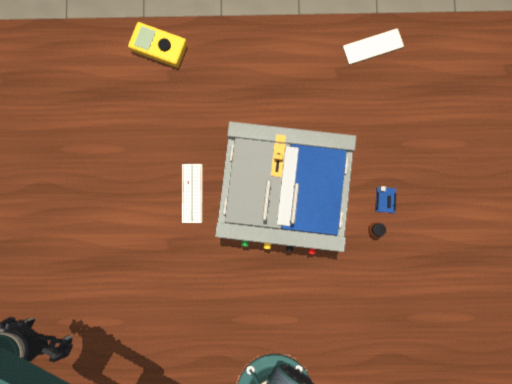

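View pics/side0.png

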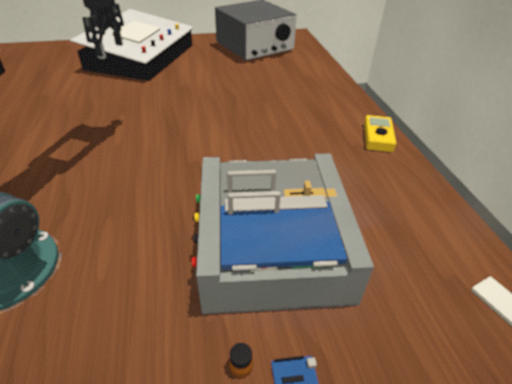

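```bash
cat > h.py <<'E'
import numpy as np, cv2
def cloud(p,d,c):
    v,u=np.indices(d.shape); R=np.array(c["R"]);t=np.array(c["t"])
    X=np.stack([(u-c["cx"])/c["fx"]*d,(v-c["cy"])/c["fy"]*d,d],-1)
    return (X-t)@R
E
python3 - <<'E'
from h import *
z=dict(np.load("top0.npz")); p=z["p"];d=z["d"];X=cloud(p,d,z)
m=(d>0)&(X[...,2]>90)&(X[...,2]<150)
m[:100]=0;m[280:]=0;m[:,:180]=0
n,l,s,c=cv2.connectedComponentsWithStats(m.astype(np.uint8)); k=1+s[1:,4].argmax(); m=l==k
pts=X[m][:,:2].astype(np.float32)
r=cv2.minAreaRect(pts);print(r, "z med",np.median(X[m][:,2]))
c0=np.array(r[0]); 
best=min([r[2]+90*i for i in range(-2,3)],key=lambda a:abs(a+5)); print("yaw deg",best)
a=np.radians(best);Rz=np.array([[np.cos(a),-np.sin(a)],[np.sin(a),np.cos(a)]])
L=X.copy();L[...,:2]=(X[...,:2]-c0)@Rz
hsv=cv2.cvtColor(p,cv2.COLOR_RGB2HSV)
def show(name,mm):
    q=L[mm];print(name,len(q),"med",np.median(q,0).round(1),"lo",np.percentile(q,3,axis=0).round(1),"hi",np.percentile(q,97,axis=0).round(1))
reg=(abs(L[...,0])<150)&(abs(L[...,1])<165)&(d>0)
bl=reg&(hsv[...,0]>100)&(hsv[...,0]<130)&(hsv[...,1]>150)
show("blue",bl);q=L[bl];print("slope z vs y",np.polyfit(q[:,1],q[:,2],1))
br=reg&(hsv[...,0]>15)&(hsv[...,0]<32)&(hsv[...,1]>120);show("brass",br);show("brass hi",br&(L[...,2]>133))
hi=reg&(L[...,2]>155)&(L[...,0]<50);show("barA(+y)",hi&(L[...,1]>12));show("barB",hi&(L[...,1]<12))
wh=reg&(p.min(-1)>215);show("white",wh)
rail=reg&(abs(L[...,0])>115)&(abs(L[...,0])<145)&(abs(L[...,1])<140);show("rail",rail)
gy=reg&(L[...,1]>50)&(L[...,1]<130)&(abs(L[...,0])<100);show("grey",gy)
E
```

```text
((559.400146484375, -35.10264587402344), (331.03179931640625, 300.9924011230469), 82.55538177490234) z med 120.68001200897311
yaw deg -7.444618225097656
blue 3679 med [  0.7 -85.9 121.5] lo [-104.4 -138.7  117.3] hi [100.  -30.7 125.6]
slope z vs y [2.08296907e-02 1.23290435e+02]
brass 368 med [ 67.9  26.9 121.5] lo [ 23.8  14.9 115.7] hi [122.6  39.3 147. ]
brass hi 48 med [ 66.6  27.4 145.8] lo [ 61.5  17.7 136.7] hi [ 73.3  38.  149.2]
barA(+y) 163 med [-46.9  45.1 169.1] lo [-92.   40.4 164.2] hi [ -0.6  49.8 172.8]
barB 166 med [-46.9 -23.4 172. ] lo [-91.8 -28.3 166.9] hi [ -0.3 -19.  175.8]
white 993 med [ -7.1  -4.2 127.4] lo [-93.5 -23.1 122.2] hi [ 90.9  44.8 170.3]
rail 2542 med [-1.159e+02  1.000e-01  1.204e+02] lo [-143.3 -131.3  116.4] hi [142.9 131.8 124.2]
grey 2394 med [ -0.6  90.2 120.3] lo [-94.1  52.7 116.3] hi [ 94.  127.6 124.2]
```

```bash
cat >> h.py <<'E'
from station import arm, kin, cams, ticket, sensors
from scipy.spatial.transform import Rotation as Ro
C=np.array([559.4,-35.1,0]); RC=Ro.from_euler("z",-7.44,degrees=True)
def W(l): return C+RC.apply(l)
def quat(phi=0,s=1):  # tool z=(0,sin phi,-cos phi), jaws along console y, s = half-turn choice
    z=np.array([0,np.sin(phi),-np.cos(phi)]); x=np.array([s,0,0]); y=np.cross(z,x)
    return (RC*Ro.from_matrix(np.c_[x,y,z])).as_quat()
def handle(side,th,phi,XB=-46.5,dz=0,dy=0):  # side -1 blue, +1 grey; TCP holding the bar
    r=122 if side<0 else 100
    u=np.array([0,-side*np.cos(th),np.sin(th)]); n=np.array([0,side*np.sin(th),np.cos(th)])
    bar=np.array([XB,side*145+dy,120+dz])+r*u+45*n
    zt=np.array([0,-side*np.sin(phi),-np.cos(phi)])
    return W(bar-6*zt), -side*phi
def F(): return np.array(sensors.get_force()).round(1)
E
python3 - <<'E'
from h import *
for s in(1,-1):
  for side in(-1,1):
    for k in(0.,.5,.75):
      out=[]
      for th in np.linspace(0,1.57,5):
        p,ph=handle(side,th,k*th); q=kin.solve_ik(p,quat(ph,s)); out.append(None if q is None else np.round(q,2).tolist())
      print(s,side,k,out[0],out[2],out[4])
  print(kin.solve_ik(W([67,27.5,156]),quat(0,s)))
E
```

```text
1 -1 0.0 [-0.21, 0.04, 1.59, -0.0, 1.51, 1.49] [-0.34, 0.01, 1.47, -0.0, 1.66, 1.36] [-0.52, 0.06, 1.42, -0.0, 1.67, 1.18]
1 -1 0.5 [-0.21, 0.04, 1.59, -0.0, 1.51, 1.49] [-0.55, 0.07, 1.45, 0.36, 1.77, 1.19] [-0.84, 0.3, 1.31, 0.63, 2.02, 0.99]
1 -1 0.75 [-0.21, 0.04, 1.59, -0.0, 1.51, 1.49] [-0.64, 0.13, 1.45, 0.53, 1.84, 1.13] [-0.92, 0.46, 1.31, 0.91, 2.17, 1.0]
1 1 0.0 [-0.08, 0.05, 1.58, -0.0, 1.51, 1.62] [0.04, 0.06, 1.46, -0.0, 1.63, 1.74] [0.19, 0.12, 1.4, -0.0, 1.63, 1.89]
1 1 0.5 [-0.08, 0.05, 1.58, -0.0, 1.51, 1.62] [0.24, 0.16, 1.39, -0.37, 1.73, 1.91] [0.5, 0.42, 1.21, -0.67, 1.96, 2.08]
1 1 0.75 [-0.08, 0.05, 1.58, -0.0, 1.51, 1.62] [0.32, 0.23, 1.37, -0.54, 1.8, 1.97] [0.57, 0.58, 1.17, -0.97, 2.12, 2.07]
[-1.16238996e-01  3.00609265e-01  1.32041255e+00 -4.44089210e-16
  1.52057084e+00  1.58440983e+00]
-1 -1 0.0 [-0.21, 0.04, 1.59, -0.0, 1.51, -1.65] [-0.34, 0.01, 1.47, -0.0, 1.66, -1.78] [-0.52, 0.06, 1.42, -0.0, 1.67, -1.97]
-1 -1 0.5 [-0.21, 0.04, 1.59, -0.0, 1.51, -1.65] [-0.55, 0.07, 1.45, 0.36, 1.77, -1.95] [-0.84, 0.3, 1.31, 0.63, 2.02, -2.15]
-1 -1 0.75 [-0.21, 0.04, 1.59, -0.0, 1.51, -1.65] [-0.64, 0.13, 1.45, 0.53, 1.84, -2.01] [-0.92, 0.46, 1.31, 0.91, 2.17, -2.14]
-1 1 0.0 [-0.08, 0.05, 1.58, -0.0, 1.51, -1.52] [0.04, 0.06, 1.46, -0.0, 1.63, -1.4] [0.19, 0.12, 1.4, -0.0, 1.63, -1.25]
-1 1 0.5 [-0.08, 0.05, 1.58, -0.0, 1.51, -1.52] [0.24, 0.16, 1.39, -0.37, 1.73, -1.23] [0.5, 0.42, 1.21, -0.67, 1.96, -1.06]
-1 1 0.75 [-0.08, 0.05, 1.58, -0.0, 1.51, -1.52] [0.32, 0.23, 1.37, -0.54, 1.8, -1.17] [0.57, 0.58, 1.17, -0.97, 2.12, -1.07]
[-1.16238996e-01  3.00609265e-01  1.32041255e+00 -4.44089210e-16
  1.52057084e+00 -1.55718283e+00]
```

```bash
python3 - <<'E'
from h import *
arm.reach(W([30,15,300]),quat())
c=cams.camera_params("wrist"); p,d=cams.read_camera("wrist"); cv2.imwrite("pics/w1.png",p[:,:,::-1]);np.savez("w1.npz",p=p,d=d,**c)
X=RC.inv().apply((cloud(p,d,c)-C).reshape(-1,3)).reshape(X.shape if 0 else p.shape)
ok=d>0
hsv=cv2.cvtColor(p,cv2.COLOR_RGB2HSV)
br=ok&(hsv[...,0]>15)&(hsv[...,0]<32)&(hsv[...,1]>120)
def show(n,m):
    q=X[m];print(n,len(q),len(q) and (np.median(q,0).round(1),np.percentile(q,2,axis=0).round(1),np.percentile(q,98,axis=0).round(1)))
show("brass",br);show("knob",br&(X[...,2]>141)&(X[...,2]<152))
b=ok&(X[...,2]>166)&(X[...,2]<180)&(abs(X[...,1])<70)&(X[...,0]<10)&(X[...,0]>-100)
show("A",b&(X[...,1]>12));show("B",b&(X[...,1]<12))
print(sensors.get_time_s(),sensors.get_tool_pos(),F())
E
```

```text
brass 2301 (array([ 74.6,  26.7, 119.9]), array([ 22.2,  14.6, 118. ]), array([124.1,  38.7, 145.6]))
knob 331 (array([ 66.3,  26.4, 144.8]), array([ 59.9,  15.6, 142.6]), array([ 71.6,  36.4, 146.3]))
A 914 (array([-42.9,  42.9, 168.4]), array([-92.6,  38.7, 166.2]), array([  0. ,  47.5, 169.9]))
B 1037 (array([-42.2, -25. , 170.7]), array([-92.3, -30.2, 167.2]), array([  1. , -20.8, 172.5]))
2.4333 [591.0519763  -23.16750192 299.99489243] [0.2 0.  0. ]
```

View pics/w1.png

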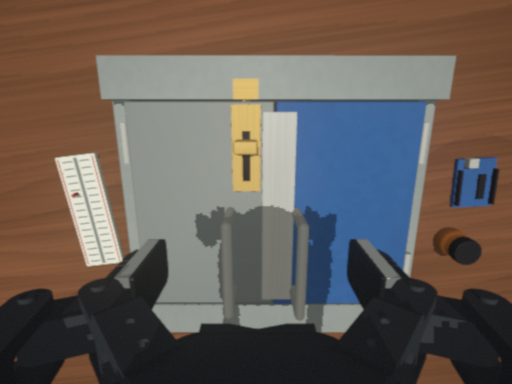

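```bash
python3 - <<'E'
from h import *
arm.set_gripper(40,30)
arm.move_l(W([66.3,27.5,185]),feed=200)
arm.move_l(W([66.3,27.5,155]),feed=80); print(F())
arm.set_gripper(0,30); print("w",sensors.get_gripper_width(),F(),sensors.get_tool_pos())
for x in (60,54,48,45,43,41.5):
    arm.move_l(W([x,27.5,155]),feed=40); print(x,RC.inv().apply(F()).round(1))
print(sensors.get_gripper_width(),sensors.get_time_s())
c=cams.camera_params("wrist"); p,d=cams.read_camera("wrist"); cv2.imwrite("pics/w2.png",p[:,:,::-1])
E
```

```text
[-0.6 -1.   0.5]
w 21.259706145104488 [-0.3 -0.6  0.4] [628.96138687 -16.66852099 155.67809904]
60 [ 1.7 -0.8  2. ]
54 [ 0.1 -2.3  4.2]
48 [-0.3 -2.6  5.8]
45 [ 1.7 -2.5  6. ]
43 [ 1.4 -2.9  5.3]
41.5 [ 5.5 -2.7  3.8]
20.990605238677563 6.175
```

View pics/w2.png

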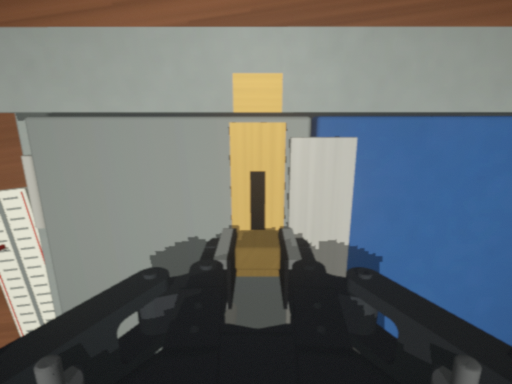

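```bash
python3 - <<'E'
from h import *
for x in (40,38.5,37):
    arm.move_l(W([x,27.5,155]),feed=40); f=RC.inv().apply(F()).round(1);print(x,f)
    if f[0]>10: break
arm.set_gripper(40); 
arm.move_l(W([41,27.5,230]),feed=200)
arm.reach(W([0,10,290]),quat())
c=cams.camera_params("wrist"); p,d=cams.read_camera("wrist"); cv2.imwrite("pics/w3.png",p[:,:,::-1])
X=RC.inv().apply((cloud(p,d,c)-C).reshape(-1,3)).reshape(p.shape);ok=d>0
hsv=cv2.cvtColor(p,cv2.COLOR_RGB2HSV)
br=ok&(hsv[...,0]>15)&(hsv[...,0]<32)&(hsv[...,1]>120)
def show(n,m):
    q=X[m];print(n,len(q),len(q) and (np.median(q,0).round(1),np.percentile(q,2,axis=0).round(1),np.percentile(q,98,axis=0).round(1)))
show("brass",br);show("knob",br&(X[...,2]>141)&(X[...,2]<152))
b=ok&(X[...,2]>164)&(X[...,2]<180)&(abs(X[...,1])<70)&(X[...,0]<10)&(X[...,0]>-100)
show("A",b&(X[...,1]>12));show("B",b&(X[...,1]<12))
print(sensors.get_time_s(),F())
E
```

```text
40 [ 9.4 -2.4  1.5]
38.5 [12.9 -1.7 -0.3]
brass 324 (array([ 38.9,  28.4, 121.6]), array([ 22.2,  15.1, 118.7]), array([ 69.8,  38.2, 145.9]))
knob 145 (array([ 40.5,  25.7, 144.6]), array([ 37.1,  15.5, 142.4]), array([ 48.2,  36.3, 146. ]))
A 933 (array([-35.4,  41.7, 168.1]), array([-93. ,  38.4, 164.6]), array([  0.6,  47.7, 170. ]))
B 913 (array([-31.7, -23.8, 170.6]), array([-92.8, -30.1, 166.6]), array([  1.2, -20.7, 172.6]))
8.025 [-0.1  1.  -0. ]
```

```bash
cat >> h.py <<'E'
def raise_leaf(side,th0,dy=-0.5,dz=0,grip=50,k=.5,end=1.57,n=14):
    p,ph=handle(side,th0,0,dy=dy,dz=dz)
    arm.reach(p+[0,0,60],quat()); arm.move_l(p,feed=120); print("at",F())
    arm.set_gripper(0,grip); print("w",sensors.get_gripper_width(),RC.inv().apply(F()).round(1))
    for th in np.linspace(th0,end,n+1)[1:]:
        p,ph=handle(side,th,k*(th-th0),dy=dy,dz=dz)
        arm.move_l(p,feed=70,attitude=quat(ph)); f=RC.inv().apply(F()).round(1); print(round(th,2),f)
        if np.linalg.norm(f)>45: print("STOP"); break
    print(sensors.get_gripper_width(),sensors.get_time_s())
E
python3 - <<'E'
from h import *
raise_leaf(-1,0.021)
p,d=cams.read_camera("side"); cv2.imwrite("pics/s4.png",p[:,:,::-1])
E
```

```text
at [-0.3  0.7 -0.1]
w 7.875919103744753 [ 1.3 -0.8  1.4]
0.13 [ 2.4 -0.2  0.5]
0.24 [4.1 1.7 0.2]
0.35 [4.4 3.2 0.8]
0.46 [5.3 2.9 0.4]
0.57 [5.8 4.5 1.5]
0.68 [4.1 4.6 1.5]
0.8 [4.2 5.4 3.6]
0.91 [4.2 4.8 4.9]
1.02 [4.5 4.7 6.3]
1.13 [3.8 4.7 7.3]
1.24 [3.1 4.  9.4]
1.35 [ 3.4  2.2 11.2]
1.46 [ 3.  -0.3 13.4]
1.57 [ 3.3 -2.5 12.5]
8.048323128613697 14.5
```

View pics/s4.png

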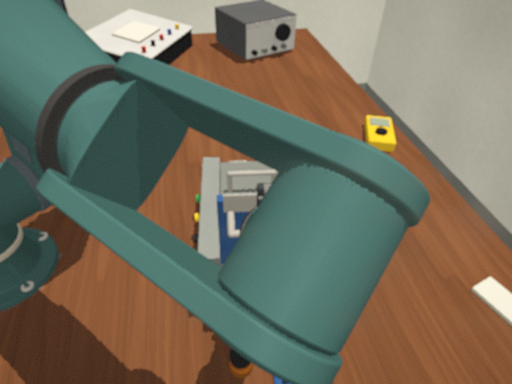

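```bash
python3 - <<'E'
from h import *
arm.set_gripper(30); print(F())
z=Ro.from_quat(sensors.get_eef_rot()).as_matrix()[:,2]; p=np.array(sensors.get_tool_pos())
arm.move_l(p-90*z,feed=150); print(F())
pp=W([-20,-60,420]); arm.reach(W([-60,0,400]),quat()); print(sensors.get_time_s())
for n in("top","side"):
    p,d=cams.read_camera(n); cv2.imwrite(f"pics/{n}5.png",p[:,:,::-1]); np.savez(f"{n}5.npz",p=p,d=d,**cams.camera_params(n))
z=dict(np.load("side5.npz"));p=z["p"];d=z["d"]
X=RC.inv().apply((cloud(p,d,z)-C).reshape(-1,3)).reshape(p.shape)
hsv=cv2.cvtColor(p,cv2.COLOR_RGB2HSV)
m=(d>0)&(hsv[...,0]>100)&(hsv[...,0]<130)&(hsv[...,1]>150)&(X[...,2]>128)&(abs(X[...,0])<110)&(X[...,1]<0)
q=X[m];print(len(q),np.percentile(q,[2,50,98],axis=0).round(1)); f=np.polyfit(q[:,2],q[:,1],1);print(f,"angle",np.pi/2+np.arctan(-f[0]))
E
```

```text
[-0.4  0.4 -0.3]
[ 0.8  0.6 -0. ]
16.675
715 [[-109.  -147.6  128.7]
 [ -17.3 -145.5  167.7]
 [ 101.2 -141.5  263.2]]
[ 2.85116317e-02 -1.50604567e+02] angle 1.5422924171740304
```

View pics/side5.png

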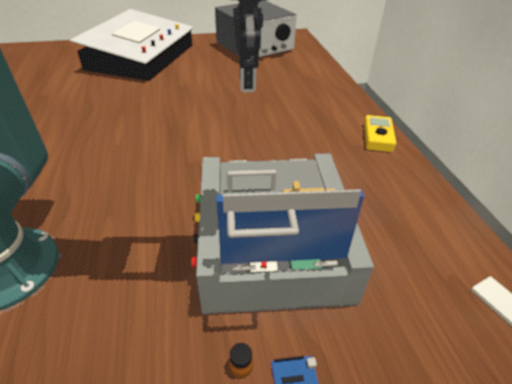

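```bash
python3 - <<'E'
from h import *
arm.set_gripper(40)
raise_leaf(1,0.0,dy=-1)
arm.set_gripper(30)
z=Ro.from_quat(sensors.get_eef_rot()).as_matrix()[:,2]; p=np.array(sensors.get_tool_pos())
arm.move_l(p-90*z,feed=150); print(F())
arm.reach([227,480,330],quat()); print(sensors.get_time_s())
for n in("top","side"):
    p,d=cams.read_camera(n); cv2.imwrite(f"pics/{n}6.png",p[:,:,::-1]); np.savez(f"{n}6.npz",p=p,d=d,**cams.camera_params(n))
z=dict(np.load("side6.npz"));p=z["p"];d=z["d"]
X=RC.inv().apply((cloud(p,d,z)-C).reshape(-1,3)).reshape(p.shape)
m=(d>0)&(X[...,2]>150)&(X[...,2]<290)&(abs(X[...,0])<105)&(abs(X[...,1]-140)<50)
q=X[m];print(len(q),np.percentile(q,[2,50,98],axis=0).round(1)); 
f=np.polyfit(q[:,2],q[:,1],1);print(f,"angle",np.pi/2+np.arctan(f[0]))
cv2.imwrite("pics/both6.png",np.vstack([cv2.imread("pics/side6.png")[80:384],cv2.imread("pics/top6.png")[90:384]]))
E
```

```text
at [0.2 0.7 0.4]
w 8.15671221602575 [-1.   0.6  4.7]
0.11 [ 3.2 -3.6 -0.7]
0.22 [ 4.1 -3.5 -1.4]
0.34 [ 4.2 -5.2 -1.4]
0.45 [ 3.6 -6.2 -0.2]
0.56 [ 3.5 -6.5  0.8]
0.67 [ 3.7 -6.6  1.3]
0.78 [ 3.2 -6.9  4.2]
0.9 [ 2.6 -7.3  4.7]
1.01 [ 2.3 -6.5  6.6]
1.12 [ 1.6 -5.7  7.9]
1.23 [ 1.5 -4.5  9.1]
1.35 [ 1.4 -1.9 10.7]
1.46 [ 1.7 -1.1 13.7]
1.57 [ 1.7  1.8 11.7]
7.80198202415957 23.4167
[ 0.5  0.5 -0.7]Traceback (most recent call last):
  File "<stdin>", line 7, in <module>
station.MotionError: the arm cannot take that pose within its joint ranges
```

```bash
python3 - <<'E'
from h import *
arm.move_l(np.array(sensors.get_tool_pos())+[0,0,60],feed=200)
arm.move_j([1.042,0.0,1.3,0,1.684,-0.103]); print(sensors.get_time_s(),F())
for n in("top","side"):
    p,d=cams.read_camera(n); cv2.imwrite(f"pics/{n}6.png",p[:,:,::-1]); np.savez(f"{n}6.npz",p=p,d=d,**cams.camera_params(n))
z=dict(np.load("side6.npz"));p=z["p"];d=z["d"]
X=RC.inv().apply((cloud(p,d,z)-C).reshape(-1,3)).reshape(p.shape)
m=(d>0)&(X[...,2]>200)&(X[...,2]<290)&(abs(X[...,0])<105)&(abs(X[...,1]-140)<50)
q=X[m];print(len(q),np.percentile(q,[2,50,98],axis=0).round(1)); 
f=np.polyfit(q[:,2],q[:,1],1);print(f,"angle",np.pi/2+np.arctan(f[0]))
cv2.imwrite("pics/both6.png",np.vstack([cv2.imread("pics/side6.png")[80:384],cv2.imread("pics/top6.png")[90:384]]))
E
```

```text
26.725 [-0.2  0.1  0.1]
3036 [[-100.8  121.3  201.4]
 [  -1.4  123.9  237.1]
 [ 100.6  135.1  263.5]]
[3.43822147e-02 1.16374868e+02] angle 1.605165002948352
```

View pics/both6.png

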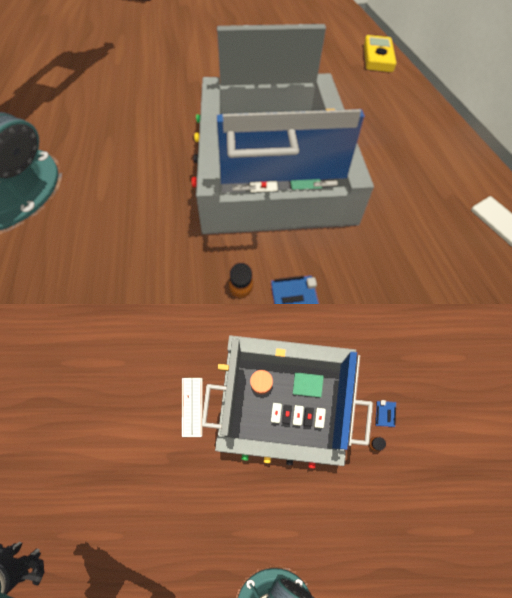

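```bash
python3 - <<'E'
from h import *
z=dict(np.load("top6.npz"));p=z["p"];d=z["d"]
X=RC.inv().apply((cloud(p,d,z)-C).reshape(-1,3)).reshape(p.shape)
hsv=cv2.cvtColor(p,cv2.COLOR_RGB2HSV)
m=(d>0)&(hsv[...,0]>15)&(hsv[...,0]<32)&(hsv[...,1]>120)&(X[...,1]>140)&(X[...,1]<190)&(X[...,2]>150)
print(X[m].mean(0).round(1)); ticket.close_job(); print(sensors.get_time_s())
E
```

```text
[ 42.7 154.7 246.9]
the job is handed in; nothing more can be done
the job is handed in; nothing more can be done
```

The job is done and handed in at about 27 s on the robot's clock. I drew the brass bolt back to its stop, raised the blue leaf, then raised the grey leaf, and parked the arm clear of the console.

- **Leaves:** Both stand upright in the last pictures. From the side camera's depth I measured about 1.54 rad (blue) and 1.61 rad (grey), and I take the gap from the commanded 1.57 as measurement error. The grey leaf's inner face also read about 5 mm off its expected position, which I put down to the same error.
- **Bolt:** It moved about 23 mm, until the push force rose to about 13 N at the stop. The knob last measured at console x of about 43 mm, against 45 mm expected. That is within the calibration error and well clear of the keeper.
- **Forces:** The wrist force stayed under about 15 N throughout, and the grey leaf showed no sign of catching on its bolt.
- **Surroundings:** The breadboard, circuit board and jar look unmoved in the last top picture. I judged this by eye and did not measure it.
- **One refused move:** A parking pose was out of the arm's reach. The robot rejected it without moving, and I parked by another route.

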